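# Try the lid of the movement case, free its catch if caught, hold it open

### The arm

A 7-joint arm with a two-finger parallel gripper is mounted at the origin on the work surface. World frame = base frame: x ahead of the robot, y to its left, z up, the work surface at z = 0. Lengths are in m, angles in rad, forces in N, time in s.
With the tool pointing down it reaches from about 0.35 to 0.9 m from the base axis. Payload 8.1 kg.
Tool frame: the origin (TCP) lies on the centre line of the jaws, within the pads' length; the fingertips stand 14 mm ahead of it and the grasp point (between the pads) lies 5 mm behind it (arm.tip_reach is the distance from the TCP to the fingertips, in m); z points along the fingers, y is the direction in which the jaws open and shut (so a half turn about z gives the same grasp; the last joint's range is limited). The gripper opens to 92 mm and grips with 3 to 60 N. Pads are 19 mm wide; open, the fingers measure 130 mm over their backs; the gripper's body (75 mm by 190 mm) begins 47 mm behind the grasp point.
Start: joints at [-1.407, 0.434, 0.025, 1.573, -0.012, 1.134, -0.075], TCP at [0.165, 0.603, 0.241] pointing down, gripper open.
Joint ranges: [-2.62, 2.62], [-0.44, 2.09], [-1.27, 1.32], [0.08, 2.57], [-1.32, 4.46], [0.12, 2], [-2.74, 2.74]. Speed limits (rad/s): [2.22, 2.22, 3.01, 3.01, 3.14, 3.14, 3.14].

### API

Orientations are given as a rotation vector (axis times angle).
In Python, from cell import sensors, vision, arm, nets gives the robot as it stands.
- The arm moves only by the shell command python3 -m handwheel 'ROWS' [FORCE]. ROWS is JSON, a list of rows, each an object of numbers: "tx", "ty", "tz": the shift along the tool's x, y, z in cm; "wx", "wy", "wz": the turn, a rotation vector about the tool's x, y, z in degrees; "claw": the opening, from 0 (shut) to 1 (fully open). A call has 1 to 12 rows; each row is the pose to reach, as a shift and turn from the pose commanded when the call began, along the tool's axes at that moment; what a row does not reach only later rows make up. A row lasts 1/12 s, in which the tool goes at most 41.7 mm and 7.16 degrees, less where a joint would pass 70% of its speed; a pose out of reach is approached as far as the arm can. A call with a gripper value outside its range is refused whole. The fingers move at their own pace and stop on an object; FORCE is the grip in N (left out, the last holds). Time passes only in rows, so rows that repeat a pose let the fingers close. It gives the time, the measured TCP pose, the force and the opening at its end, in the units of the state.
- sensors.observe(): the state, without advancing time (a new reading comes with each control period).
- vision.get_image(name): name is "side" or "top" or "wrist"; returns (picture, depth): 400x640x3 uint8, blue, green, red; 400x640 float32, m along the optical axis (not along the pixel's ray), 0 where there is no reading.
- vision.camera_model(name): a dict with "K" (3x3 intrinsics, pixels), "xyz" and "attitude" of the camera in the world; the wrist camera has in their place "hand_eye" (4x4, takes a point from camera to tool coordinates, whose origin is the TCP and whose axes are the flange's). Camera axes: x right, y down, z forward; pixel columns grow to the right and rows downward; lengths in m; the calibration is good to about 2 mm. A picture is of the moment at which its call begins: read the wrist's pose just before it. camera_model takes no time and is no camera call.
- arm.sign_off(): hands the job in, once; it reports no verdict.
Trained networks look in the newest picture that a camera, given by its name, has taken for a name from the list of things; names that differ only in an ending like _2 or _b are one class to them, and where a whole thing is asked for, a point or a joint stands for the part that bears it (a point fixed in the world has none). Each returns a list of dicts, best first, with "score" (0 to 1); they miss things now and then, are a little off and sometimes report something else, mostly with a low value. They report only what shows in the picture. A call takes as long as a camera call.
- nets.cut_out(label, camera): "region" (400x640 bool, what is visible of it) and "uv" ([column, row] in pixels, amid what is visible of it).
The state is a dict: "clock": time; "joints": joint angles; "dq": joint speeds; "joint_efforts": joint torques, N m; "position": TCP position; "ee_rot": TCP orientation; "force": force on the tool from outside, world axes, zero at the start; "ft_torque": the same for the moment, N m; "width": opening from 0.0 (shut) to 1.0 (fully open).
Only numpy, scipy, OpenCV 4.12 (cv2) and the standard library are available. Lean on these libraries where they do the work, as an engineer would, in place of code of your own. Each camera call takes 0.05 s, during which the arm holds its last target.

### The job

Open the lid of the cream-coloured watch-movement case and keep holding it open. Before touching the release button, try the lid by lifting its bar handle: if it stops after a few millimetres it is caught, so press the orange button on the front ledge fully down (it stays down) and lift again; if it comes up freely, just carry on. Raise the lid to about 40 degrees and finish while the gripper still holds it there, still, leaving the domed dish and the upturned glass where they stand.

Things in the scene. Friction and masses are not known exactly. Their poses are not given: they have to be found in the camera images.
- lid_bar (a point): Middle of the lid's dark steel bar handle: round, 12 mm diameter, 120 mm long, parallel to the hinge line, on two posts 110 mm apart, its axis 36 mm above the lid's top. Lid shut: axis 121 mm above the bench, 180 mm in front of and 43 mm above the hinge line. y along the bar, x to the hinge side, z up; turns with the lid. The bar may turn between the fingers as the lid swings
- lid_hinge (a point): Middle of the lid's hinge line at the rear of the case, 78 mm above the bench, fixed. x axis points level to the rear (away from the button), y along the hinge line, z up. The case is fixed to the bench: from this point it reaches 270 mm forward, is 240 mm wide and, with the lid shut, 85 mm high
- lid (a joint): Lid angle in rad: 0 shut, grows as its front rises, up to 1.3. The lid (0.3 to 0.65 kg, 240 x 210 mm, clear pane in a cream frame) falls shut when let go. Caught, it stops at about 0.03 (5 to 6 mm at the bar) and more force does not help; not caught, it keeps rising at 1 to 4 N at the bar. Whether it is caught cannot be seen
- button_top (a point): Centre of the top of the round orange release button (28 mm diameter) on the ledge in front of the lid; ledge 60 mm high and 60 mm deep; the button's axis is 62 mm in front of the bar's. Up: top 76 mm above the bench; fully down: 66 mm, 6 mm above the ledge. Same axes as the hinge point
- button (a joint): Release button travel in m: 0 up, 0.010 fully down. Starts up, moves straight down at 3 to 6 N, and stays where it is pushed. Fully down it frees the catch, which then stays free
- dome_turquoise_mid (a point): Clear dome with a ball knob on a turquoise dish, 92 mm diameter, 78 mm high, on the bench, loose, a bystander: leave it where it stands. Point half-way up, on its axis, 35 mm above its underside
- glass_cover_mid (a point): Upturned glass on a black dish, 88 mm diameter, 74 mm high, on the bench, loose, a bystander: leave it where it stands. Point half-way up, on its axis, 37 mm above its underside

How it is judged:
By the outcome, as a careful person would: the job done as asked, in the order asked, and still so for the second after the job is handed in, while the arm keeps its last pose, push and grip.
It also fails if it takes over 64 s, if anything falls off the work surface, if the arm or the gripper's body presses on something with over 40 N, if the wrist force passes 120 N, or if a joint passes its speed limit or range.

## Working session

There is one attempt and no reset: what is moved stays moved. The work goes in short steps, Python scripts to look and compute and a shell command to move; the robot and the scene stay as the last step left them, time stands still between calls to the robot, and variables do not carry over. Pictures are saved under pics/ and viewed, and the job is handed in when it is done.

```bash
ls; mkdir -p pics
cat > h.py <<'E'
import numpy as np, cv2
from scipy.spatial.transform import Rotation as R
from cell import sensors, vision, arm, nets
def pose():
    s=sensors.observe(); return np.array(s["position"]), R.from_rotvec(s["ee_rot"])
def cam(name):
    m=vision.camera_model(name)
    K=np.array(m["K"])
    if "hand_eye" in m:
        p,r=pose(); H=np.array(m["hand_eye"]); T=np.eye(4);T[:3,:3]=r.as_matrix();T[:3,3]=p
        T=T@H
    else:
        T=np.eye(4); T[:3,3]=m["xyz"]; a=np.array(m["attitude"]); T[:3,:3]=a if a.shape==(3,3) else R.from_rotvec(a).as_matrix()
    return K,T
def world(uv,d,K,T):
    uv=np.atleast_2d(uv).astype(float); d=np.atleast_1d(d)
    c=np.c_[(uv[:,0]-K[0,2])/K[0,0]*d,(uv[:,1]-K[1,2])/K[1,1]*d,d]
    return c@T[:3,:3].T+T[:3,3]
E
python3 - <<'E'
from h import *
s=sensors.observe(); print(s)
for n in ["side","top","wrist"]:
    K,T=cam(n); im,d=vision.get_image(n); cv2.imwrite(f"pics/{n}0.png",im); np.save(f"pics/{n}0.npy",d)
    print(n,vision.camera_model(n))
    for l in ["lid_bar","button_top","lid","dome_turquoise_mid","glass_cover_mid"]:
        for o in nets.cut_out(l,n)[:2]:
            reg=o["region"]&(d>0); v,u=np.nonzero(reg)
            if len(u)==0: continue
            P=world(np.c_[u,v],d[v,u],K,T); print(n,l,round(o["score"],2),o["uv"],len(u),np.median(P,0).round(3),np.percentile(P,5,axis=0).round(3),np.percentile(P,95,axis=0).round(3))
E
```

```text
pics
{'clock': 0.0, 'joints': array([-1.40660371,  0.43523081,  0.02496126,  1.57410172, -0.01158165,
        1.13400528, -0.07511471]), 'dq': array([ 0.00023237, -0.00013258,  0.00175035, -0.00101993,  0.00099698,
        0.0012296 , -0.00085576]), 'joint_efforts': array([-6.75218780e-04, -6.67831492e+01,  9.84431393e-01, -3.14470804e+01,
       -6.07314846e-02,  4.26776439e-02,  1.82213312e-04]), 'position': array([0.16469667, 0.60239534, 0.23993818]), 'ee_rot': array([-4.17930444e-01, -3.11361165e+00,  2.51248643e-03]), 'force': array([0.08255591, 1.06267293, 0.27560234]), 'ft_torque': array([ 0.03309281, -0.02393026, -0.02957928]), 'width': 1.0020607217321835}
side {'K': array([[446.2021944 ,   0.        , 319.48928935],
       [  0.        , 446.2021944 , 197.23252671],
       [  0.        ,   0.        ,   1.        ]]), 'xyz': array([0.56030676, 0.93238166, 0.69939988]), 'attitude': array([-0.07130991,  2.72052607, -1.46674798])}
side lid_bar 0.85 [329.7, 176.2] 3638 [ 0.618 -0.106  0.085] [ 0.524 -0.232  0.081] [ 0.712 -0.011  0.088]
side button_top 0.61 [375.9, 174.0] 72 [ 0
[... 808 characters left out ...]
11483 [ 0.617 -0.131  0.084] [ 0.525 -0.239  0.081] [ 0.713 -0.025  0.088]
top glass_cover_mid 0.74 [304.0, 251.8] 1278 [0.502 0.06  0.069] [0.468 0.027 0.007] [0.541 0.097 0.076]
wrist {'K': array([[324.92476135,   0.        , 319.28173874],
       [  0.        , 324.92476135, 202.23348191],
       [  0.        ,   0.        ,   1.        ]]), 'hand_eye': array([[-9.37908507e-05, -9.50737520e-01, -3.09997032e-01,
         8.31750259e-02],
       [ 9.99999130e-01, -4.96962060e-04,  1.22159140e-03,
        -2.83172407e-04],
       [-1.31546954e-03, -3.09996648e-01,  9.50736740e-01,
        -1.44094038e-01],
       [ 0.00000000e+00,  0.00000000e+00,  0.00000000e+00,
         1.00000000e+00]])}
```

View pics/top0.png

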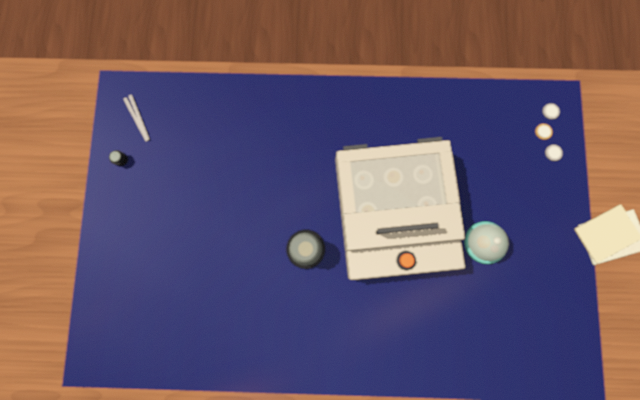

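View pics/side0.png

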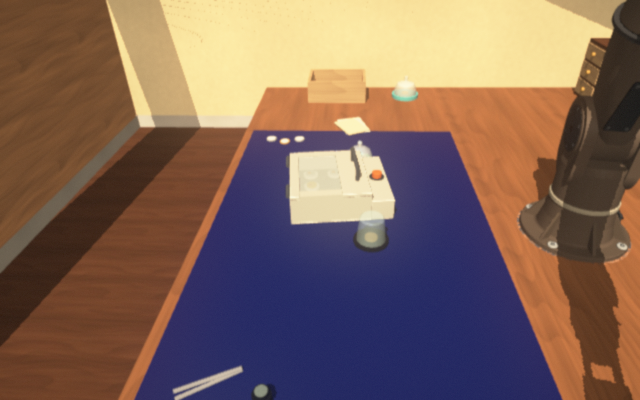

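Run:
```python
from h import *
for n in ["top","side"]:
    K,T=cam(n); d=np.load(f"pics/{n}0.npy"); v,u=np.nonzero(d>0); P=world(np.c_[u,v],d[v,u],K,T)
    m=(P[:,2]>.100)&(P[:,2]<.14)&(P[:,0]>.48)&(P[:,0]<.72)&(P[:,1]<0)&(P[:,1]>-.27)
    Q=P[m];print(n,len(Q),Q.mean(0),Q.max(0),Q.min(0)); print(np.percentile(Q,[1,25,50,75,99],axis=0).round(3))
    c=Q[Q[:,2]>.118,:]; q=c[:,:2]-c[:,:2].mean(0); w,vv,t=np.linalg.svd(q,full_matrices=False); print(c.mean(0),t[0],np.ptp(q@t[0]), np.median(c,0))
    # case extents
    m=(P[:,2]>.079)&(P[:,2]<.09)&(P[:,0]>.45)&(P[:,0]<.8)&(P[:,1]<.02)&(P[:,1]>-.28)
    import cv2
    print("lid rect",cv2.minAreaRect(P[m][:,:2].astype(np.float32)))
```

```text
top 378 [ 0.5463712  -0.14016951  0.12548475] [ 0.559482   -0.08169879  0.12966096] [ 0.53451754 -0.20042103  0.10869993]
[[ 0.535 -0.199  0.121]
 [ 0.542 -0.17   0.124]
 [ 0.547 -0.14   0.126]
 [ 0.55  -0.111  0.127]
 [ 0.558 -0.082  0.129]]
[ 0.54642592 -0.14063473  0.12560475] [ 0.12698157 -0.99190508] 0.11941716808264122 [ 0.54672509 -0.14047226  0.12576873]
lid rect ((0.6061604022979736, -0.13407650589942932), (0.25980618596076965, 0.2408931404352188), 7.156806468963623)
side 128 [ 0.54600308 -0.1248529   0.12254853] [ 0.55971159 -0.0753883   0.12898607] [ 0.53515228 -0.19873805  0.10149352]
[[ 0.535 -0.198  0.102]
 [ 0.541 -0.159  0.123]
 [ 0.546 -0.118  0.125]
 [ 0.551 -0.083  0.127]
 [ 0.559 -0.077  0.129]]
[ 0.5469104  -0.13089574  0.12545955] [-0.12985626  0.99153283] 0.12473832000884111 [ 0.54591544 -0.12771701  0.12588902]
lid rect ((0.608182430267334, -0.13146409392356873), (0.25306981801986694, 0.2468796968460083), 7.293935775756836)
```

The case is yawed about 7°. The bar is at (0.546, -0.140, 0.121) and the button at (0.485, -0.148). In the top view the bar is at about (410,230), the button at (407,260), the glass at (305,249) and the dome at (487,242). Next I'll work out the approach move.

```bash
cat >> h.py <<'E'
YAW=np.deg2rad(7.3); e=np.array([np.cos(YAW),np.sin(YAW),0]); bdir=np.array([-np.sin(YAW),np.cos(YAW),0]); zz=np.array([0,0,1.])
BAR=np.array([.5465,-.1405,.121]); HINGE=BAR+.18*e-.043*zz; BUT=BAR-.062*e; BUT[2]=.076
RG=R.from_matrix(np.c_[bdir,e,-zz])   # grasp orientation
RP=R.from_matrix(np.c_[-e,bdir,-zz])
def delta(p,r):
    p0,r0=pose(); print("t cm",(r0.inv().apply(p-p0)*100).round(2),"w deg",np.rad2deg((r0.inv()*r).as_rotvec()).round(2))
def st():
    s=sensors.observe(); print(round(s["clock"],2),"p",s["position"].round(4),"F",s["force"].round(2),"M",s["ft_torque"].round(2),"w",round(s["width"],3),"q",s["joints"].round(2))
    p,r=pose(); print("rel bar (e,b,z) mm",[round(1000*float((p-BAR)@a),1) for a in (e,bdir,zz)],"rot err",np.rad2deg((RG.inv()*r).as_rotvec()).round(1))
E
python3 -c "
from h import *
delta(BAR+[0,0,.119],RG)"
```

```text
t cm [-56.43 -61.64   0.07] w deg [ 0.   -0.   67.41]
```

```bash
python3 -m handwheel '[{"tx":-2.8,"ty":-3.1,"wz":3.4},{"tx":-5.6,"ty":-6.2,"wz":6.8},{"tx":-8.4,"ty":-9.2,"wz":10},{"tx":-11.2,"ty":-12.3,"wz":13.5},{"tx":-14.1,"ty":-15.4,"wz":17},{"tx":-16.9,"ty":-18.5,"wz":20},{"tx":-19.7,"ty":-21.6,"wz":23.5},{"tx":-22.5,"ty":-24.7,"wz":27},{"tx":-25.4,"ty":-27.7,"wz":30},{"tx":-28.2,"ty":-30.8,"wz":33.5},{"tx":-28.2,"ty":-30.8,"wz":33.5},{"tx":-28.2,"ty":-30.8,"wz":33.5}]' 25; python3 -c "
from h import *
st();delta(BAR+[0,0,.119],RG)"
```

```text
0.9 p [0.1648 0.6029 0.2408] F [ 0.6  -0.09 -0.53] M [-0.02  0.01  0.02] w 0.998 q [-1.41  0.43  0.02  1.57 -0.01  1.13 -0.08]
rel bar (e,b,z) mm [-284.2, 785.9, 119.8] rot err [ -0.    0.  -67.4]
t cm [-56.43 -61.64   0.07] w deg [ 0.   -0.   67.41]invalid input
```

```bash
python3 -m handwheel '[{"tx":-28.2,"ty":-30.8,"tz":0,"wx":0,"wy":0,"wz":33.5,"claw":1}]' 25;  python3 -c "
from h import *
st();delta(BAR+[0,0,.119],RG)"; python3 -m handwheel --help
```

```text
clock: 0.98
position: [0.1786, 0.5709, 0.24]
ee_rot: [-0.596, -3.081, -0.004]
force: [0.3, -0.9, 0.3]
width: 0.998
0.98 p [0.1786 0.5709 0.24  ] F [ 0.34 -0.95  0.27] M [ 0.02  0.   -0.04] w 0.998 q [-1.39  0.39  0.05  1.65 -0.03  1.1  -0.14]
rel bar (e,b,z) mm [-274.5, 752.4, 119.0] rot err [  0.    0.3 -60.8]
t cm [-60.65 -52.3   -0.34] w deg [-2.000e-02 -2.700e-01  6.082e+01]invalid input: not JSON, or not a number
```

```bash
python3 -m handwheel '[{"tx":-3,"ty":-2.6,"tz":0,"wx":0,"wy":0,"wz":3,"claw":1},{"tx":-6,"ty":-5.2,"tz":0,"wx":0,"wy":0,"wz":6,"claw":1},{"tx":-9,"ty":-7.8,"tz":0,"wx":0,"wy":0,"wz":9,"claw":1},{"tx":-12,"ty":-10.4,"tz":0,"wx":0,"wy":0,"wz":12,"claw":1},{"tx":-15,"ty":-13,"tz":0,"wx":0,"wy":0,"wz":15,"claw":1},{"tx":-18,"ty":-15.6,"tz":0,"wx":0,"wy":0,"wz":18,"claw":1},{"tx":-21,"ty":-18.2,"tz":0,"wx":0,"wy":0,"wz":21,"claw":1},{"tx":-24,"ty":-20.8,"tz":0,"wx":0,"wy":0,"wz":24,"claw":1},{"tx":-27,"ty":-23.4,"tz":0,"wx":0,"wy":0,"wz":27,"claw":1},{"tx":-30,"ty":-26,"tz":0,"wx":0,"wy":0,"wz":30,"claw":1},{"tx":-33,"ty":-28.6,"tz":0,"wx":0,"wy":0,"wz":33,"claw":1},{"tx":-36,"ty":-31.2,"tz":0,"wx":0,"wy":0,"wz":36,"claw":1}]' 25;  python3 -c "
from h import *
st();delta(BAR+[0,0,.119],RG)"
```

```text
clock: 1.98
position: [0.3979, 0.1382, 0.2411]
ee_rot: [1.537, 2.74, 0.002]
force: [1.0, -0.4, 0.5]
width: 1.001
1.98 p [0.3979 0.1382 0.2411] F [ 1.02 -0.36  0.46] M [-0.07 -0.02  0.02] w 1.001 q [-0.85  0.09  0.43  2.06 -0.04  1.    0.15]
rel bar (e,b,z) mm [-112.0, 295.3, 120.1] rot err [ -0.1   0.  -24.1]
t cm [-31.53  -1.84   0.1 ] w deg [ 0.06 -0.04 24.11]
```

```bash
python3 -m handwheel '[{"tx":-4,"ty":-0.2,"tz":0,"wx":0,"wy":0,"wz":3,"claw":1},{"tx":-8,"ty":-0.5,"tz":0,"wx":0,"wy":0,"wz":6,"claw":1},{"tx":-12,"ty":-0.7,"tz":0,"wx":0,"wy":0,"wz":9,"claw":1},{"tx":-16,"ty":-0.9,"tz":0,"wx":0,"wy":0,"wz":12,"claw":1},{"tx":-20,"ty":-1.2,"tz":0,"wx":0,"wy":0,"wz":15,"claw":1},{"tx":-24,"ty":-1.4,"tz":0,"wx":0,"wy":0,"wz":18,"claw":1},{"tx":-28,"ty":-1.6,"tz":0,"wx":0,"wy":0,"wz":21,"claw":1},{"tx":-31.5,"ty":-1.8,"tz":0,"wx":0,"wy":0,"wz":24,"claw":1},{"tx":-31.5,"ty":-1.8,"tz":0,"wx":0,"wy":0,"wz":24,"claw":1},{"tx":-31.5,"ty":-1.8,"tz":0,"wx":0,"wy":0,"wz":24,"claw":1}]' 25;  python3 - <<'E'
from h import *
st();delta(BAR+[0,0,.119],RG)
K,T=cam("wrist"); im,d=vision.get_image("wrist"); cv2.imwrite("pics/wrist1.png",im)
v,u=np.nonzero(d>0); P=world(np.c_[u,v],d[v,u],K,T)
m=(P[:,2]>.118)&(P[:,2]<.14)&(abs(P[:,0]-.546)<.05)&(abs(P[:,1]+.14)<.08)
c=P[m];print(len(c))
if len(c): print(c.mean(0),np.median(c,0),c.min(0),c.max(0)); q=c[:,:2]-c[:,:2].mean(0); print(np.linalg.svd(q,full_matrices=False)[2][0])
E
```

```text
clock: 2.82
position: [0.5471, -0.1403, 0.2405]
ee_rot: [2.074, 2.358, -0.002]
force: [-0.0, 0.3, -0.5]
width: 0.995
2.82 p [ 0.5471 -0.1403  0.2405] F [-0.02  0.26 -0.53] M [-0.05  0.07  0.03] w 0.995 q [-0.33  0.38  0.67  1.76 -0.26  1.09  0.55]
rel bar (e,b,z) mm [0.6, 0.1, 119.5] rot err [ 0.  -0.1 -0. ]
t cm [-0.01 -0.06  0.05] w deg [-0.02  0.08  0.02]
1951
[ 0.54727765 -0.13637462  0.1255848 ] [ 0.5471555  -0.1347039   0.12598763] [ 0.53502907 -0.2001411   0.11808182] [ 0.56095672 -0.08049855  0.1287007 ]
[ 0.12266707 -0.99244788]
```

View pics/wrist1.png

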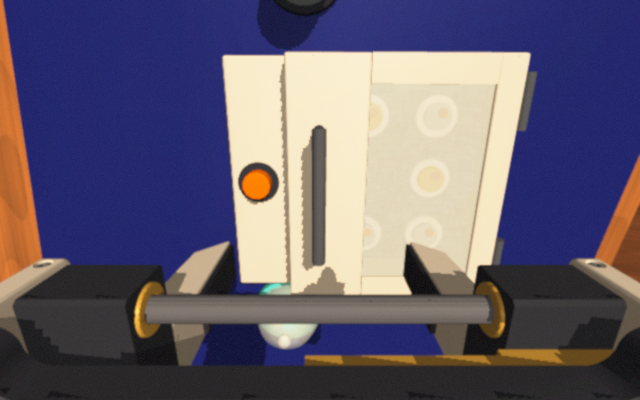

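The wrist image shows the bar centred between the fingers, from (318,128) to (318,262), with the button at (256,182). I'll descend and grip.

```bash
python3 -m handwheel '[{"tx":0,"ty":-0.05,"tz":2.5,"wx":0,"wy":0,"wz":0,"claw":1},{"tx":0,"ty":-0.05,"tz":5,"wx":0,"wy":0,"wz":0,"claw":1},{"tx":0,"ty":-0.05,"tz":7.5,"wx":0,"wy":0,"wz":0,"claw":1},{"tx":0,"ty":-0.05,"tz":10,"wx":0,"wy":0,"wz":0,"claw":1},{"tx":0,"ty":-0.05,"tz":11.2,"wx":0,"wy":0,"wz":0,"claw":1},{"tx":0,"ty":-0.05,"tz":11.8,"wx":0,"wy":0,"wz":0,"claw":1},{"tx":0,"ty":-0.05,"tz":11.8,"wx":0,"wy":0,"wz":0,"claw":1},{"tx":0,"ty":-0.05,"tz":11.8,"wx":0,"wy":0,"wz":0,"claw":0.4},{"tx":0,"ty":-0.05,"tz":11.8,"wx":0,"wy":0,"wz":0,"claw":0.4},{"tx":0,"ty":-0.05,"tz":11.8,"wx":0,"wy":0,"wz":0,"claw":0},{"tx":0,"ty":-0.05,"tz":11.8,"wx":0,"wy":0,"wz":0,"claw":0},{"tx":0,"ty":-0.05,"tz":11.8,"wx":0,"wy":0,"wz":0,"claw":0}]' 20;  python3 -c "
from h import *
st()"
python3 -m handwheel '[{"tx":0,"ty":0,"tz":0,"wx":0,"wy":0,"wz":0,"claw":0},{"tx":0,"ty":0,"tz":0,"wx":0,"wy":0,"wz":0,"claw":0},{"tx":0,"ty":0,"tz":0,"wx":0,"wy":0,"wz":0,"claw":0},{"tx":0,"ty":0,"tz":0,"wx":0,"wy":0,"wz":0,"claw":0}]'
python3 -c "
from h import *
st()"
```

```text
clock: 3.87
position: [0.5467, -0.138, 0.1233]
ee_rot: [2.07, 2.362, 0.001]
force: [-0.6, 0.1, 0.9]
width: 0.684
3.87 p [ 0.5467 -0.138   0.1233] F [-0.56  0.14  0.87] M [-0.05  0.05 -0.  ] w 0.684 q [-0.27  0.51  0.6   1.9  -0.38  0.85  0.65]
rel bar (e,b,z) mm [0.5, 2.5, 2.3] rot err [-0.1 -0.  -0.2]
clock: 4.2
position: [0.5463, -0.138, 0.1227]
ee_rot: [-2.07, -2.363, 0.0]
force: [0.1, 0.4, 0.0]
width: 0.399
4.2 p [ 0.5463 -0.138   0.1227] F [0.09 0.41 0.04] M [-0.09  0.02  0.03] w 0.399 q [-0.27  0.51  0.59  1.9  -0.38  0.85  0.65]
rel bar (e,b,z) mm [0.1, 2.5, 1.7] rot err [ 0.   0.  -0.2]
```

```bash
python3 -m handwheel '[{"tx":0,"ty":0,"tz":0,"wx":0,"wy":0,"wz":0,"claw":0},{"tx":0,"ty":0,"tz":0,"wx":0,"wy":0,"wz":0,"claw":0},{"tx":0,"ty":0,"tz":0,"wx":0,"wy":0,"wz":0,"claw":0},{"tx":0,"ty":0,"tz":0,"wx":0,"wy":0,"wz":0,"claw":0},{"tx":0,"ty":0,"tz":0,"wx":0,"wy":0,"wz":0,"claw":0},{"tx":0,"ty":0,"tz":0,"wx":0,"wy":0,"wz":0,"claw":0},{"tx":0,"ty":0,"tz":0,"wx":0,"wy":0,"wz":0,"claw":0},{"tx":0,"ty":0,"tz":0,"wx":0,"wy":0,"wz":0,"claw":0}]'
python3 -c "
from h import *
st()"
```

```text
clock: 4.87
position: [0.5461, -0.138, 0.1227]
ee_rot: [-2.07, -2.362, 0.0]
force: [-2.5, 0.4, 1.6]
width: 0.121
4.87 p [ 0.5461 -0.138   0.1227] F [-2.46  0.44  1.55] M [-0.07  0.47 -0.08] w 0.121 q [-0.27  0.51  0.59  1.9  -0.38  0.85  0.65]
rel bar (e,b,z) mm [-0.0, 2.6, 1.7] rot err [ 0.   0.  -0.2]
```

The bar is gripped, at a width of about 11–12 mm. Next comes the test lift.

```bash
python3 -m handwheel '[{"tx":0,"ty":0.03,"tz":-0.15,"wx":0,"wy":0,"wz":0,"claw":0},{"tx":0,"ty":0.07,"tz":-0.3,"wx":0,"wy":0,"wz":0,"claw":0},{"tx":0,"ty":0.07,"tz":-0.3,"wx":0,"wy":0,"wz":0,"claw":0}]'
python3 -c "
from h import *
st()"
python3 -m handwheel '[{"tx":0,"ty":0.04,"tz":-0.15,"wx":0,"wy":0,"wz":0,"claw":0},{"tx":0,"ty":0.08,"tz":-0.3,"wx":0,"wy":0,"wz":0,"claw":0},{"tx":0,"ty":0.08,"tz":-0.3,"wx":0,"wy":0,"wz":0,"claw":0}]'
python3 -c "
from h import *
st()"
python3 -m handwheel '[{"tx":0,"ty":0.04,"tz":-0.15,"wx":0,"wy":0,"wz":0,"claw":0},{"tx":0,"ty":0.08,"tz":-0.3,"wx":0,"wy":0,"wz":0,"claw":0},{"tx":0,"ty":0.08,"tz":-0.3,"wx":0,"wy":0,"wz":0,"claw":0}]'
python3 -c "
from h import *
st()"
```

```text
clock: 5.12
position: [0.5469, -0.1379, 0.1257]
ee_rot: [-2.07, -2.362, 0.001]
force: [-1.6, 0.2, -3.9]
width: 0.121
5.12 p [ 0.5469 -0.1379  0.1257] F [-1.61  0.2  -3.87] M [-0.33  0.34 -0.05] w 0.121 q [-0.27  0.51  0.6   1.89 -0.37  0.85  0.65]
rel bar (e,b,z) mm [0.7, 2.6, 4.7] rot err [ 0.   0.  -0.2]
clock: 5.37
position: [0.5474, -0.1377, 0.1282]
ee_rot: [-2.07, -2.362, 0.001]
force: [-0.2, -2.3, -10.9]
width: 0.124
5.37 p [ 0.5474 -0.1377  0.1282] F [ -0.18  -2.32 -10.89] M [-0.55 -0.02  0.03] w 0.124 q [-0.27  0.51  0.6   1.89 -0.37  0.86  0.65]
rel bar (e,b,z) mm [1.3, 2.6, 7.2] rot err [ 0.1 -0.  -0.2]
clock: 5.62
position: [0.5474, -0.1373, 0.1301]
ee_rot: [-2.069, -2.361, 0.003]
force: [3.0, -2.7, -25.1]
width: 0.124
5.62 p [ 0.5474 -0.1373  0.1301] F [  3.02  -2.67 -25.13] M [-0.73 -0.51 -0.  ] w 0.124 q [-0.27  0.51  0.6   1.88 -0.37  0.87  0.64]
rel bar (e,b,z) mm [1.3, 3.1, 9.1] rot err [ 0.2  0.  -0.2]
```

The lid is caught: it stopped after 6–7 mm and the force climbed to 25 N. I'll lower it, let go and rise.

```bash
python3 -m handwheel '[{"tx":0,"ty":-0.07,"tz":0.3,"wx":0,"wy":0,"wz":0,"claw":0},{"tx":0,"ty":-0.15,"tz":0.6,"wx":0,"wy":0,"wz":0,"claw":0},{"tx":0,"ty":-0.23,"tz":0.9,"wx":0,"wy":0,"wz":0,"claw":0},{"tx":0,"ty":-0.23,"tz":0.9,"wx":0,"wy":0,"wz":0,"claw":0},{"tx":0,"ty":-0.23,"tz":0.9,"wx":0,"wy":0,"wz":0,"claw":0.5},{"tx":0,"ty":-0.23,"tz":0.9,"wx":0,"wy":0,"wz":0,"claw":0.5},{"tx":0,"ty":-0.23,"tz":0.9,"wx":0,"wy":0,"wz":0,"claw":0.5},{"tx":0,"ty":-0.23,"tz":0.9,"wx":0,"wy":0,"wz":0,"claw":0.5},{"tx":0,"ty":-0.23,"tz":0.9,"wx":0,"wy":0,"wz":0,"claw":0.5},{"tx":0,"ty":-0.23,"tz":0.9,"wx":0,"wy":0,"wz":0,"claw":0.5}]'
python3 -c "
from h import *
st()
delta(BUT+[0,0,.064],RP)
delta(BUT+[0,0,.064],RP*R.from_rotvec([0,0,np.pi]))"
```

```text
clock: 6.45
position: [0.5467, -0.1379, 0.1229]
ee_rot: [2.07, 2.363, 0.001]
force: [-1.2, -0.2, -0.7]
width: 0.485
6.45 p [ 0.5467 -0.1379  0.1229] F [-1.23 -0.22 -0.7 ] M [-0.08  0.03  0.02] w 0.485 q [-0.27  0.51  0.59  1.9  -0.38  0.85  0.65]
rel bar (e,b,z) mm [0.5, 2.5, 1.9] rot err [-0.  -0.  -0.3]
t cm [-0.23 -6.25 -1.72] w deg [ 2.000e-02  3.000e-02 -8.974e+01]
t cm [-0.23 -6.25 -1.72] w deg [ 3.000e-02 -2.000e-02  9.026e+01]
```

```bash
python3 -m handwheel '[{"tx":0,"ty":0,"tz":-3,"wx":0,"wy":0,"wz":0,"claw":0.5},{"tx":0,"ty":0,"tz":-6,"wx":0,"wy":0,"wz":0,"claw":0.5},{"tx":0,"ty":-1,"tz":-6,"wx":0,"wy":0,"wz":-7,"claw":0},{"tx":0,"ty":-2,"tz":-6,"wx":0,"wy":0,"wz":-14,"claw":0},{"tx":-0.2,"ty":-3,"tz":-6,"wx":0,"wy":0,"wz":-21,"claw":0},{"tx":-0.2,"ty":-4,"tz":-6,"wx":0,"wy":0,"wz":-28,"claw":0},{"tx":-0.2,"ty":-5,"tz":-6,"wx":0,"wy":0,"wz":-35,"claw":0},{"tx":-0.2,"ty":-6,"tz":-6,"wx":0,"wy":0,"wz":-42,"claw":0},{"tx":-0.2,"ty":-6.25,"tz":-6,"wx":0,"wy":0,"wz":-49,"claw":0},{"tx":-0.2,"ty":-6.25,"tz":-6,"wx":0,"wy":0,"wz":-56,"claw":0},{"tx":-0.2,"ty":-6.25,"tz":-6,"wx":0,"wy":0,"wz":-63,"claw":0},{"tx":-0.2,"ty":-6.25,"tz":-6,"wx":0,"wy":0,"wz":-70,"claw":0}]'
python3 -m handwheel '[{"tx":0,"ty":0,"tz":0,"wx":0,"wy":0,"wz":-7,"claw":0},{"tx":0,"ty":0,"tz":0,"wx":0,"wy":0,"wz":-14,"claw":0},{"tx":0,"ty":0,"tz":0,"wx":0,"wy":0,"wz":-20,"claw":0},{"tx":0,"ty":0,"tz":0,"wx":0,"wy":0,"wz":-20,"claw":0},{"tx":0,"ty":0,"tz":0,"wx":0,"wy":0,"wz":-20,"claw":0}]'
python3 - <<'E'
from h import *
st()
K,T=cam("wrist"); im,d=vision.get_image("wrist"); cv2.imwrite("pics/wrist2.png",im)
hsv=cv2.cvtColor(im,cv2.COLOR_BGR2HSV); m=(hsv[...,0]<15)&(hsv[...,1]>200)&(hsv[...,2]>150)&(d>0); v,u=np.nonzero(m); P=world(np.c_[u,v],d[v,u],K,T); q=P[(abs(P[:,0]-.485)<.03)&(abs(P[:,1]+.148)<.03)]; q=q[q[:,2]>.07]; print(len(q),np.median(q,0),(q.min(0)+q.max(0))/2,BUT)
delta(BUT+[0,0,.017],RP)
E
```

```text
clock: 7.45
position: [0.4847, -0.1482, 0.1828]
ee_rot: [0.332, 3.124, 0.0]
force: [-1.0, 0.6, 0.9]
width: 0.006
clock: 7.87
position: [0.4847, -0.1483, 0.1827]
ee_rot: [-0.201, 3.135, 0.0]
force: [-0.2, -0.6, 0.0]
width: 0.003
7.87 p [ 0.4847 -0.1483  0.1827] F [-0.21 -0.58  0.  ] M [ 0.06  0.01 -0.01] w 0.003 q [-0.03  0.31  0.29  1.95 -0.11  0.9   2.01]
rel bar (e,b,z) mm [-62.3, 0.1, 61.7] rot err [ -0.  -0. -90.]
144 [ 0.47959981 -0.15130874  0.07519812] [ 0.48561301 -0.14798645  0.07385364] [ 0.48500254 -0.14837801  0.076     ]
t cm [-0.03 -0.01  8.97] w deg [0.   0.01 0.01]
```

View pics/wrist2.png

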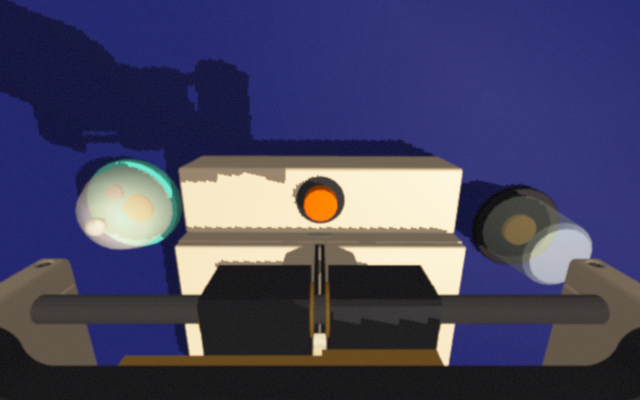

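The button is centred ahead of the closed fingers at (320,203). I'll press down onto it.

```bash
python3 -m handwheel '[{"tx":-0.03,"ty":0,"tz":3,"wx":0,"wy":0,"wz":0,"claw":0},{"tx":-0.03,"ty":0,"tz":6,"wx":0,"wy":0,"wz":0,"claw":0},{"tx":-0.03,"ty":0,"tz":8,"wx":0,"wy":0,"wz":0,"claw":0},{"tx":-0.03,"ty":0,"tz":8.8,"wx":0,"wy":0,"wz":0,"claw":0},{"tx":-0.03,"ty":0,"tz":9.2,"wx":0,"wy":0,"wz":0,"claw":0},{"tx":-0.03,"ty":0,"tz":9.5,"wx":0,"wy":0,"wz":0,"claw":0},{"tx":-0.03,"ty":0,"tz":9.8,"wx":0,"wy":0,"wz":0,"claw":0},{"tx":-0.03,"ty":0,"tz":9.8,"wx":0,"wy":0,"wz":0,"claw":0}]'
python3 -c "
from h import *
st()"
python3 -m handwheel '[{"tx":0,"ty":0,"tz":0.2,"wx":0,"wy":0,"wz":0,"claw":0},{"tx":0,"ty":0,"tz":0.4,"wx":0,"wy":0,"wz":0,"claw":0},{"tx":0,"ty":0,"tz":0.4,"wx":0,"wy":0,"wz":0,"claw":0}]'
python3 -c "
from h import *
st()"
```

```text
clock: 8.58
position: [0.4855, -0.1482, 0.0853]
ee_rot: [-0.206, 3.134, -0.0]
force: [0.0, 0.5, -1.1]
width: 0.005
8.58 p [ 0.4855 -0.1482  0.0853] F [ 0.04  0.5  -1.05] M [-0.01 -0.01  0.  ] w 0.005 q [ 0.01  0.45  0.25  2.04 -0.17  0.67  2.06]
rel bar (e,b,z) mm [-61.5, 0.1, -35.7] rot err [ -0.   -0.1 -90.2]
clock: 8.83
position: [0.4857, -0.1483, 0.0811]
ee_rot: [-0.206, 3.133, -0.001]
force: [-0.8, -0.8, 2.2]
width: 0.005
8.83 p [ 0.4857 -0.1483  0.0811] F [-0.77 -0.83  2.15] M [-0.07 -0.15  0.04] w 0.005 q [ 0.01  0.45  0.24  2.05 -0.17  0.66  2.07]
rel bar (e,b,z) mm [-61.3, -0.0, -39.9] rot err [ -0.1  -0.1 -90.2]
```

```bash
python3 -c "
from h import *
print(arm.tip_reach)"
for i in 1 2 3; do :; done
python3 -m handwheel '[{"tx":0,"ty":0,"tz":0.15,"wx":0,"wy":0,"wz":0,"claw":0},{"tx":0,"ty":0,"tz":0.15,"wx":0,"wy":0,"wz":0,"claw":0}]'
python3 -m handwheel '[{"tx":0,"ty":0,"tz":0.15,"wx":0,"wy":0,"wz":0,"claw":0},{"tx":0,"ty":0,"tz":0.15,"wx":0,"wy":0,"wz":0,"claw":0}]'
python3 -c "
from h import *
st()
im,d=vision.get_image('side'); cv2.imwrite('pics/side2.png',cv2.resize(im[120:260,260:460],None,fx=4,fy=4))"
```

```text
0.014
clock: 9.0
position: [0.4858, -0.1483, 0.0801]
ee_rot: [-0.206, 3.133, -0.0]
force: [-2.1, 0.8, 11.7]
width: 0.008
clock: 9.17
position: [0.4859, -0.1483, 0.0797]
ee_rot: [-0.206, 3.132, 0.0]
force: [-7.6, 1.6, 29.7]
width: 0.007
9.17 p [ 0.4859 -0.1483  0.0797] F [-7.65  1.57 29.72] M [ 0.52  1.58 -0.01] w 0.007 q [ 0.01  0.46  0.24  2.05 -0.18  0.66  2.07]
rel bar (e,b,z) mm [-61.1, -0.1, -41.3] rot err [ -0.1  -0.1 -90.2]
```

View pics/side2.png

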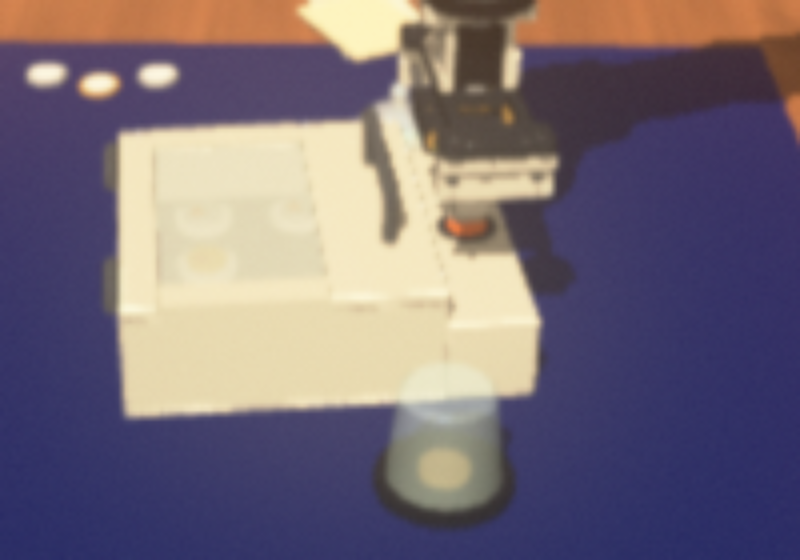

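The fingers are on the button at (465,225) in the enlarged view. It bottomed out with the tip at z ≈ 0.066 and 30 N, so it is fully down. I'll retract and go back to the bar.

```bash
python3 -m handwheel '[{"tx":0,"ty":0,"tz":-1,"wx":0,"wy":0,"wz":0,"claw":0},{"tx":0,"ty":0,"tz":-4,"wx":0,"wy":0,"wz":0,"claw":0},{"tx":0,"ty":0,"tz":-8,"wx":0,"wy":0,"wz":0,"claw":0},{"tx":0,"ty":0,"tz":-10.5,"wx":0,"wy":0,"wz":0,"claw":0},{"tx":0,"ty":0,"tz":-10.5,"wx":0,"wy":0,"wz":0,"claw":0.5},{"tx":0,"ty":0,"tz":-10.5,"wx":0,"wy":0,"wz":7,"claw":0.5},{"tx":-0.5,"ty":0,"tz":-10.5,"wx":0,"wy":0,"wz":14,"claw":0.5},{"tx":-1.5,"ty":0,"tz":-10.5,"wx":0,"wy":0,"wz":21,"claw":0.5},{"tx":-2.5,"ty":0,"tz":-10.5,"wx":0,"wy":0,"wz":28,"claw":0.5},{"tx":-3.5,"ty":0,"tz":-10.5,"wx":0,"wy":0,"wz":35,"claw":0.5},{"tx":-4.5,"ty":0,"tz":-10.5,"wx":0,"wy":0,"wz":42,"claw":0.5},{"tx":-5.5,"ty":0,"tz":-10.5,"wx":0,"wy":0,"wz":49,"claw":0.5}]'
python3 - <<'E'
from h import *
st(); delta(BAR+[0,0,.06],RG)
K,T=cam("top"); im,d=vision.get_image("top"); 
im,d=vision.get_image("wrist"); cv2.imwrite("pics/wrist3.png",im)
E
```

```text
clock: 10.22
position: [0.5398, -0.1407, 0.1824]
ee_rot: [-1.12, -2.935, 0.0]
force: [0.7, -0.2, -0.0]
width: 0.491
10.22 p [ 0.5398 -0.1407  0.1824] F [ 0.68 -0.2  -0.  ] M [-0.02  0.05  0.01] w 0.491 q [-0.19  0.4   0.48  1.84 -0.22  0.95  1.23]
rel bar (e,b,z) mm [-6.7, 0.7, 61.4] rot err [  0.    0.  -40.9]
t cm [-0.49  0.46  0.14] w deg [-1.00e-02 -1.00e-02  4.09e+01]
```

View pics/wrist3.png

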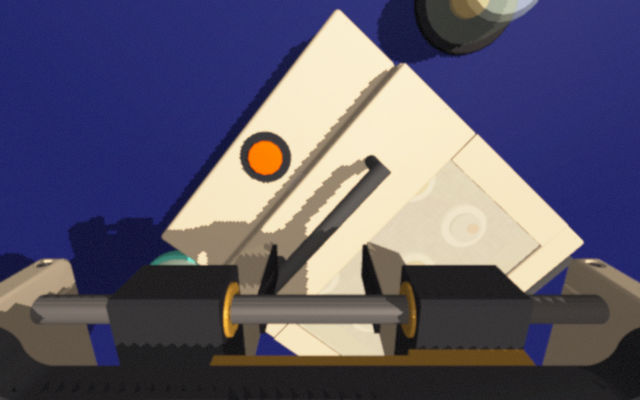

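The button, at (265,157), now sits nearly flush. I'll finish the turn and then descend.

```bash
python3 -m handwheel '[{"tx":-0.3,"ty":0.2,"tz":0,"wx":0,"wy":0,"wz":7,"claw":0.5},{"tx":-0.45,"ty":0.4,"tz":0,"wx":0,"wy":0,"wz":14,"claw":0.5},{"tx":-0.45,"ty":0.4,"tz":0,"wx":0,"wy":0,"wz":21,"claw":0.5},{"tx":-0.45,"ty":0.4,"tz":0,"wx":0,"wy":0,"wz":28,"claw":0.5},{"tx":-0.45,"ty":0.4,"tz":0,"wx":0,"wy":0,"wz":35,"claw":0.5},{"tx":-0.45,"ty":0.4,"tz":0,"wx":0,"wy":0,"wz":40.9,"claw":0.5},{"tx":-0.45,"ty":0.4,"tz":0,"wx":0,"wy":0,"wz":40.9,"claw":0.5},{"tx":-0.45,"ty":0.4,"tz":0,"wx":0,"wy":0,"wz":40.9,"claw":0.5}]'
python3 - <<'E'
from h import *
st(); delta(BAR+[0,0,.001],RG)
E
```

```text
clock: 10.98
position: [0.5449, -0.1408, 0.1825]
ee_rot: [-2.061, -2.371, 0.001]
force: [0.5, 0.2, 0.0]
width: 0.502
10.98 p [ 0.5449 -0.1408  0.1825] F [0.54 0.16 0.01] M [-0.07  0.04 -0.02] w 0.502 q [-0.31  0.44  0.66  1.84 -0.32  0.97  0.62]
rel bar (e,b,z) mm [-1.6, -0.1, 61.5] rot err [ 0.   0.  -0.7]
t cm [0.01 0.17 6.05] w deg [-0.04 -0.    0.7 ]
```

```bash
python3 -m handwheel '[{"tx":0,"ty":0.15,"tz":2,"wx":0,"wy":0,"wz":0.7,"claw":0.5},{"tx":0,"ty":0.15,"tz":4,"wx":0,"wy":0,"wz":0.7,"claw":0.5},{"tx":0,"ty":0.15,"tz":5.2,"wx":0,"wy":0,"wz":0.7,"claw":0.5},{"tx":0,"ty":0.15,"tz":6,"wx":0,"wy":0,"wz":0.7,"claw":0.5},{"tx":0,"ty":0.15,"tz":6,"wx":0,"wy":0,"wz":0.7,"claw":0.5},{"tx":0,"ty":0.15,"tz":6,"wx":0,"wy":0,"wz":0.7,"claw":0},{"tx":0,"ty":0.15,"tz":6,"wx":0,"wy":0,"wz":0.7,"claw":0},{"tx":0,"ty":0.15,"tz":6,"wx":0,"wy":0,"wz":0.7,"claw":0},{"tx":0,"ty":0.15,"tz":6,"wx":0,"wy":0,"wz":0.7,"claw":0},{"tx":0,"ty":0.15,"tz":6,"wx":0,"wy":0,"wz":0.7,"claw":0},{"tx":0,"ty":0.15,"tz":6,"wx":0,"wy":0,"wz":0.7,"claw":0},{"tx":0,"ty":0.15,"tz":6,"wx":0,"wy":0,"wz":0.7,"claw":0}]' 25
python3 -m handwheel '[{"tx":0,"ty":0,"tz":0,"wx":0,"wy":0,"wz":0,"claw":0},{"tx":0,"ty":0,"tz":0,"wx":0,"wy":0,"wz":0,"claw":0},{"tx":0,"ty":0,"tz":0,"wx":0,"wy":0,"wz":0,"claw":0}]'
python3 -m handwheel '[{"tx":0,"ty":0.07,"tz":-0.3,"wx":0,"wy":0,"wz":0,"claw":0},{"tx":0,"ty":0.15,"tz":-0.6,"wx":0,"wy":0,"wz":0,"claw":0},{"tx":0,"ty":0.25,"tz":-1,"wx":0,"wy":0,"wz":0,"claw":0},{"tx":0,"ty":0.25,"tz":-1,"wx":0,"wy":0,"wz":0,"claw":0}]'
python3 - <<'E'
from h import *
st(); 
p,r=pose()
# arc waypoints from current tcp; assume bar at theta
a0=np.arctan2(.043,.18); L=np.hypot(.18,.043)
for t in [3.2,6,10,15,20,25,30,35,40]:
    a=a0+np.deg2rad(t); print(t,"from shut: e %.1f z %.1f mm"%((.18-L*np.cos(a))*1000,(L*np.sin(a)-.043)*1000))
E
```

```text
clock: 11.98
position: [0.5465, -0.1408, 0.123]
ee_rot: [-2.082, -2.351, 0.0]
force: [-3.8, -0.7, 5.6]
width: 0.12
clock: 12.23
position: [0.5465, -0.1408, 0.123]
ee_rot: [-2.082, -2.351, 0.0]
force: [-3.8, -0.8, 6.4]
width: 0.124
clock: 12.57
position: [0.5491, -0.1404, 0.1331]
ee_rot: [-2.082, -2.351, 0.001]
force: [-3.2, -0.6, -3.6]
width: 0.121
12.57 p [ 0.5491 -0.1404  0.1331] F [-3.16 -0.65 -3.58] M [-0.43  0.97  0.02] w 0.121 q [-0.28  0.51  0.62  1.88 -0.38  0.88  0.65]
rel bar (e,b,z) mm [2.6, -0.2, 12.1] rot err [0.1 0.  0.4]
3.2 from shut: e 2.7 z 10.0 mm
6 from shut: e 5.5 z 18.6 mm
10 from shut: e 10.2 z 30.6 mm
15 from shut: e 17.3 z 45.1 mm
20 from shut: e 25.6 z 59.0 mm
25 from shut: e 35.0 z 72.0 mm
30 from shut: e 45.6 z 84.2 mm
35 from shut: e 57.2 z 95.5 mm
40 from shut: e 69.8 z 105.6 mm
```

The lid is free now, rising 10 mm at about 3.6 N. I'll follow the hinge arc.

```bash
python3 -m handwheel '[{"tx":0,"ty":0.14,"tz":-0.43,"wx":0,"wy":0,"wz":0,"claw":0},{"tx":0,"ty":0.28,"tz":-0.86,"wx":0,"wy":0,"wz":0,"claw":0},{"tx":0,"ty":0.5,"tz":-1.46,"wx":0,"wy":0,"wz":0,"claw":0},{"tx":0,"ty":0.75,"tz":-2.06,"wx":0,"wy":0,"wz":0,"claw":0},{"tx":0,"ty":1.1,"tz":-2.8,"wx":0,"wy":0,"wz":0,"claw":0},{"tx":0,"ty":1.46,"tz":-3.51,"wx":0,"wy":0,"wz":0,"claw":0},{"tx":0,"ty":1.86,"tz":-4.22,"wx":0,"wy":0,"wz":0,"claw":0},{"tx":0,"ty":2.29,"tz":-4.9,"wx":0,"wy":0,"wz":0,"claw":0},{"tx":0,"ty":2.29,"tz":-4.9,"wx":0,"wy":0,"wz":0,"claw":0}]'
python3 - <<'E'
from h import *
st(); 
im,d=vision.get_image('side'); cv2.imwrite('pics/side4.png',cv2.resize(im[60:260,240:440],None,fx=3,fy=3))
E
```

```text
clock: 13.32
position: [0.5715, -0.1376, 0.1833]
ee_rot: [-2.082, -2.35, 0.001]
force: [-10.4, -0.5, 1.4]
width: 0.12
13.32 p [ 0.5715 -0.1376  0.1833] F [-10.38  -0.49   1.39] M [-0.3   2.43  0.07] w 0.12 q [-0.31  0.48  0.66  1.78 -0.34  1.    0.6 ]
rel bar (e,b,z) mm [25.1, -0.3, 62.3] rot err [0.1 0.1 0.4]
```

View pics/side4.png

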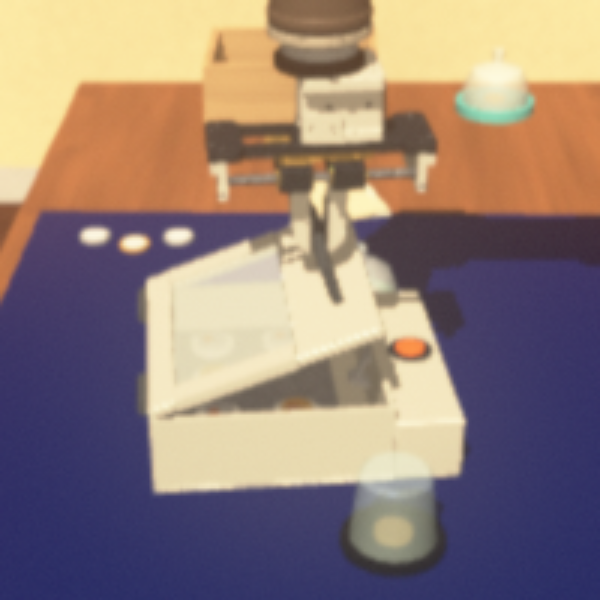

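The lid is at about 20° in the gripper, with the dish and glass untouched. There's a 10 N push toward the hinge, so I'll ease the path by 1.5 mm.

```bash
python3 -m handwheel '[{"tx":0,"ty":0.3,"tz":-0.66,"wx":0,"wy":0,"wz":0,"claw":0},{"tx":0,"ty":0.79,"tz":-1.3,"wx":0,"wy":0,"wz":0,"claw":0},{"tx":0,"ty":1.3,"tz":-1.93,"wx":0,"wy":0,"wz":0,"claw":0},{"tx":0,"ty":1.85,"tz":-2.52,"wx":0,"wy":0,"wz":0,"claw":0},{"tx":0,"ty":2.4,"tz":-3.1,"wx":0,"wy":0,"wz":0,"claw":0},{"tx":0,"ty":3.01,"tz":-3.65,"wx":0,"wy":0,"wz":0,"claw":0},{"tx":0,"ty":3.6,"tz":-4.17,"wx":0,"wy":0,"wz":0,"claw":0},{"tx":0,"ty":4.27,"tz":-4.66,"wx":0,"wy":0,"wz":0,"claw":0},{"tx":0,"ty":4.27,"tz":-4.66,"wx":0,"wy":0,"wz":0,"claw":0},{"tx":0,"ty":4.27,"tz":-4.66,"wx":0,"wy":0,"wz":0,"claw":0}]'
python3 - <<'E'
from h import *
st(); 
for n in ["side","top"]:
    K,T=cam(n); im,d=vision.get_image(n); cv2.imwrite(f'pics/{n}5.png',cv2.resize(im[60:260,240:440] if n=="side" else im[100:300,270:530],None,fx=3,fy=3))
    v,u=np.nonzero(d>0); P=world(np.c_[u,v],d[v,u],K,T)-HINGE
    a=-P@e; b=P@bdir; z=P[:,2]
    m=(a>.02)&(a<.155)&(abs(b)<.118)&(z>.03)&(z<.16)&(z<a*1.3+.03)&(z>a*.5-.02)
    c=np.polyfit(a[m],z[m],1)
    for _ in range(5):
        k=m&(abs(z-np.polyval(c,a))<.012); c=np.polyfit(a[k],z[k],1)
    print(n,k.sum(),"lid deg",np.rad2deg(np.arctan(c[0])),c[1])
    for l in ["glass_cover_mid","dome_turquoise_mid"]:
        for o in nets.cut_out(l,n)[:1]:
            reg=o["region"]&(d>0); v2,u2=np.nonzero(reg)
            print(n,l,round(o["score"],2),o["uv"],np.median(world(np.c_[u2,v2],d[v2,u2],K,T),0).round(3) if len(u2) else None)
E
```

```text
clock: 14.2
position: [0.6139, -0.1325, 0.2308]
ee_rot: [-2.082, -2.351, 0.0]
force: [-15.4, 0.4, 12.7]
width: 0.118
14.2 p [ 0.6139 -0.1325  0.2308] F [-15.43   0.39  12.75] M [ 0.23  3.46 -0.05] w 0.118 q [-0.31  0.5   0.67  1.62 -0.34  1.14  0.56]
rel bar (e,b,z) mm [67.9, -0.6, 109.8] rot err [0.1 0.1 0.4]
side 1921 lid deg 40.29726211970407 0.005863142040540424
side glass_cover_mid 0.67 [372.1, 234.1] [0.507 0.089 0.043]
side dome_turquoise_mid 0.51 [360.7, 150.4] [ 0.525 -0.32   0.054]
top 3049 lid deg 40.215474037031676 0.005091367703011627
top glass_cover_mid 0.85 [306.1, 251.9] [0.503 0.061 0.07 ]
```

View pics/side5.png

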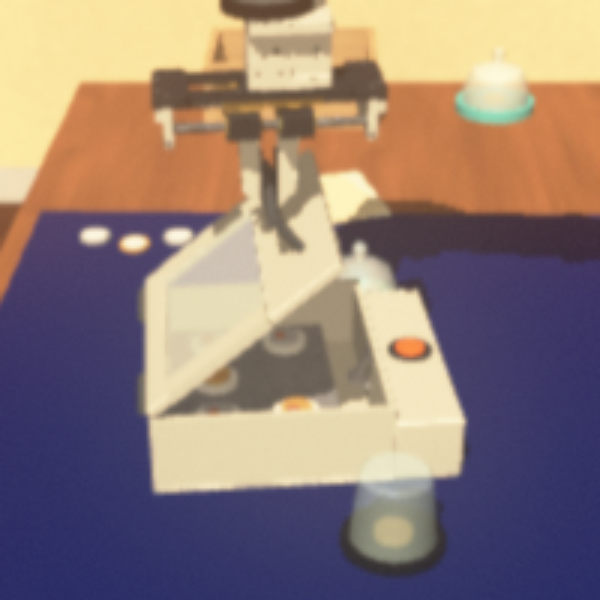

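View pics/top5.png

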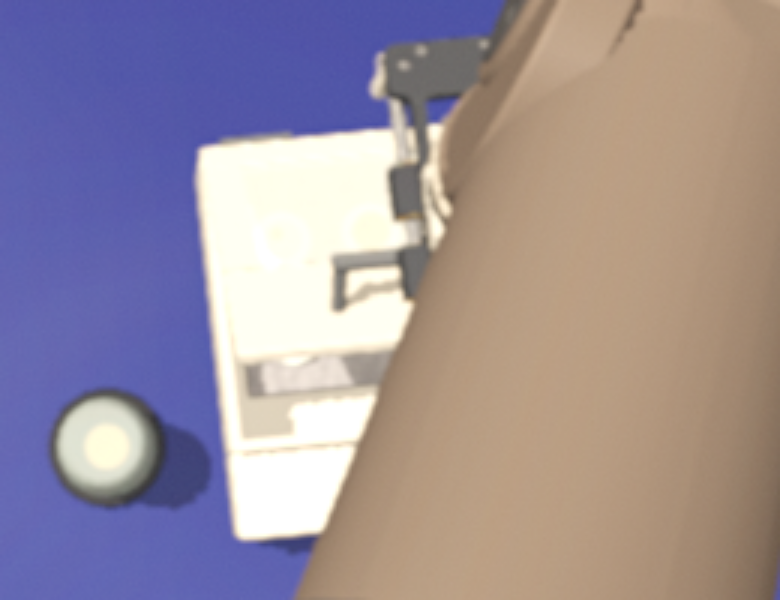

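The lid is at 40° in both cameras and the glass hasn't moved. There's still about 20 N of compression toward the hinge, so I'll ease off radially and settle.

```bash
python3 -m handwheel '[{"tx":0,"ty":-0.07,"tz":-0.06,"wx":0,"wy":0,"wz":0,"claw":0},{"tx":0,"ty":-0.14,"tz":-0.12,"wx":0,"wy":0,"wz":0,"claw":0},{"tx":0,"ty":-0.14,"tz":-0.12,"wx":0,"wy":0,"wz":0,"claw":0},{"tx":0,"ty":-0.14,"tz":-0.12,"wx":0,"wy":0,"wz":0,"claw":0}]'
python3 -c "
from h import *
st()"
```

```text
clock: 14.83
position: [0.6134, -0.1325, 0.2306]
ee_rot: [2.082, 2.352, 0.001]
force: [-6.5, -1.2, 3.1]
width: 0.119
14.83 p [ 0.6134 -0.1325  0.2306] F [-6.53 -1.15  3.11] M [-0.16  1.61  0.02] w 0.119 q [-0.31  0.5   0.67  1.62 -0.33  1.14  0.56]
rel bar (e,b,z) mm [67.4, -0.5, 109.6] rot err [-0.   0.   0.3]
```

Much lower now, at about 7 N. I'll hold for a moment, check it's still, and verify the angle and the dome.

```bash
python3 -m handwheel '[{"tx":0,"ty":-0.05,"tz":-0.02,"wx":0,"wy":0,"wz":0,"claw":0},{"tx":0,"ty":-0.05,"tz":-0.02,"wx":0,"wy":0,"wz":0,"claw":0},{"tx":0,"ty":-0.05,"tz":-0.02,"wx":0,"wy":0,"wz":0,"claw":0},{"tx":0,"ty":-0.05,"tz":-0.02,"wx":0,"wy":0,"wz":0,"claw":0},{"tx":0,"ty":-0.05,"tz":-0.02,"wx":0,"wy":0,"wz":0,"claw":0},{"tx":0,"ty":-0.05,"tz":-0.02,"wx":0,"wy":0,"wz":0,"claw":0},{"tx":0,"ty":-0.05,"tz":-0.02,"wx":0,"wy":0,"wz":0,"claw":0},{"tx":0,"ty":-0.05,"tz":-0.02,"wx":0,"wy":0,"wz":0,"claw":0},{"tx":0,"ty":-0.05,"tz":-0.02,"wx":0,"wy":0,"wz":0,"claw":0},{"tx":0,"ty":-0.05,"tz":-0.02,"wx":0,"wy":0,"wz":0,"claw":0}]'
python3 - <<'E'
from h import *
st(); print(abs(sensors.observe()["dq"]).max())
for n in ["side","top"]:
    K,T=cam(n); im,d=vision.get_image(n)
    if n=="side": cv2.imwrite('pics/side6.png',cv2.resize(im[60:260,240:440],None,fx=3,fy=3))
    v,u=np.nonzero(d>0); P=world(np.c_[u,v],d[v,u],K,T)-HINGE
    a=-P@e; b=P@bdir; z=P[:,2]
    m=(a>.02)&(a<.155)&(abs(b)<.118)&(z>.03)&(z<.16)&(z<a*1.3+.03)&(z>a*.5-.02)
    c=np.polyfit(a[m],z[m],1)
    for _ in range(5):
        k=m&(abs(z-np.polyval(c,a))<.012); c=np.polyfit(a[k],z[k],1)
    print(n,k.sum(),"lid deg",np.rad2deg(np.arctan(c[0])))
E
```

```text
clock: 15.67
position: [0.6127, -0.1326, 0.23]
ee_rot: [-2.083, -2.352, -0.0]
force: [-5.6, -0.1, 2.2]
width: 0.124
15.67 p [ 0.6127 -0.1326  0.23  ] F [-5.6  -0.13  2.17] M [-0.16  1.29  0.05] w 0.124 q [-0.31  0.5   0.67  1.62 -0.33  1.14  0.56]
rel bar (e,b,z) mm [66.7, -0.5, 109.0] rot err [0.  0.  0.3]
0.0015722334906006147
side 1930 lid deg 39.75294701250748
top 3037 lid deg 39.85890679017876
```

View pics/side6.png

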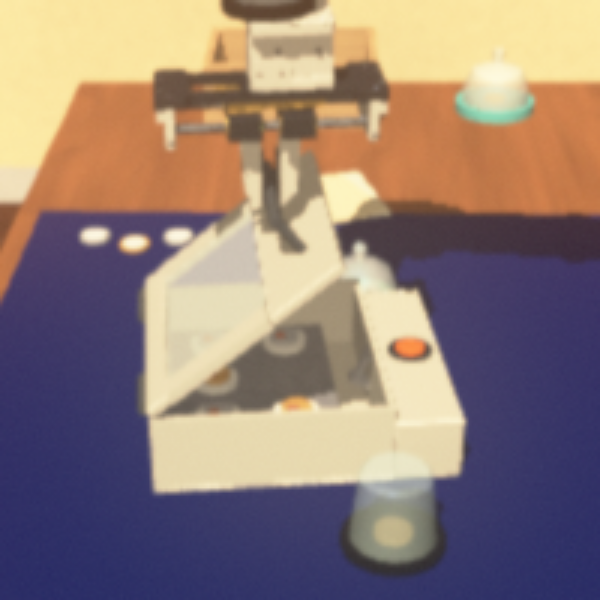

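The lid is held still at about 40°, with the dome behind at (365,268) and the glass at (395,510), both standing where they were.

```bash
python3 -c "
from cell import arm
print(arm.sign_off())"
```

```text
the job is handed in; nothing more can be done
None
```

The lid is open at about 40° with the gripper still holding the bar, and the job is handed in at about 16 s of the 64 s.

- **Trying the lid:** I lifted it by the bar first. It stopped after about 6–7 mm and the force rose to 25 N, so it was caught. I lowered it and let go.
- **Pressing the button:** I pressed the orange button until it bottomed out, with the fingertips at about 66 mm height and 30 N. On the second lift the lid came up freely at about 3.6 N, and I followed the hinge arc up.
- **Last checks:** The lid measured 39.8° (side camera) and 39.9° (top camera), with the arm essentially still and the grip closed on the bar. The wrist force was about 6 N, a small leftover push toward the hinge. It had reached about 20 N at the top of the lift before I eased it off.
- **Bystanders:** The glass measured within 1–2 mm of where it started in both cameras. The dome is partly hidden behind the lid. Only the side camera could find it, and its reading there differs by about 6 mm from the start. I put that down to the dome being partly hidden: it still stands upright in the picture, and I saw no sign of contact.

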